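# Set the hidden index stop on a lacquering rail and clamp the work carriage against it

### The job

Take the orange-headed stop probe from the tool stand, put it into the slot of the rail at the yellow-marked mouth until it stands on the track inside, and drag it along the slot towards the green carriage until it drops into the hidden groove; leave it standing there, fully down. It may go into the slot and come out of it only at the mouth. Then slide the carriage up against the probe and turn the carriage's red clamp bar a full quarter turn clockwise, leaving everything let go and the blue-headed reamer, white cup, brass easel and tin undisturbed.

Things in the scene. Friction and masses are not known exactly. Their poses are not given: they have to be found in the camera images.
- rail: Aluminium rail fixed to the table, 430 long along its y (-210 to +220), 48 wide (66 at the 12 high foot), top 65 above the table. Origin on the table below the slot's centreline; y runs to the blue end block (70x70x74 high, y 150 to 220). A 12 wide slot runs along x=0. Below y=+105 soft black bristles hide its inside and give way without force. All mm.
- mouth (a point): Centre of the slot's open mouth (y +105 to +140 of the rail, yellow marks), level with the rail's top. Inside the slot a flat steel track lies 25 mm below the top, 40 above the table. One hidden groove crosses it, 12.5 mm wide along y, its bottom 14 mm above the table; its centre is anywhere from rail y=0 to +70 mm.
- probe_grip (a point): Centre of the stop probe's orange square head, 24x24x40 mm (x, y square to its faces, z up along the probe). Loose, 125 mm long, about 120 g: below the head a 10 mm round steel shank, 85 mm long, its last 3.5 mm tapering to 7 mm. This point is 105 mm above the tip.
- probe_center (a point): Point on the probe's axis half-way along its length, 62.5 mm above the tip.
- probe_tip (a point): Centre of the probe's lower end. In the groove and fully down it is 14 mm above the table; on the track 40 mm.
- stand: Grey fixed tool stand, 50x150x55 mm (x, y, z), origin under its centre. Two round 12.5 mm pockets, 45 deep, at y=+37.5 and -37.5: the probe stands in one (tip 10 mm, head centre 115 mm above the table), the reamer in the other. Lift straight up by 50 mm or more.
- carriage (a joint): Travel in m (0 to 0.24) of the green carriage towards the mouth (rail's +y); about 2 N friction, stays where left. Captive on the rail: plate 70x110x14 mm (x, y, z), top 81 mm above the table, centred at rail y = -150 mm + travel; a brass frame lies on it on pins (top 102 mm above the table).
- carriage_front (a point): Middle of the carriage's front end face (55 mm ahead of the carriage's centre along the rail's +y), 76 mm above the table. This face must touch the probe's shank.
- clamp (a joint): Angle in rad of the red clamp bar on the carriage, 0 (loose, bar lying along the rail) to 1.57 (tight stop, bar across the rail); grows clockwise seen from above; friction 0.08 N m, stays where left.
- clamp_grip (a point): Centre of the red clamp bar, on its upright turning axis, 90 mm behind the carriage's front face, 138 mm above the table. Bar 14 mm thick (point's x), 46 long (its y), 30 high, on a 24 mm thick post whose top is 112 mm above the table. Grasp it to slide the carriage too.
- reamer: Bystander: loose brass reamer with a round blue head (24 mm diameter, 40 mm high, top 135 mm above the table), standing in the stand's other pocket. Origin at its tip.
- cup: Bystander: white spray-gun cup standing on its lid, 80 mm diameter, 100 mm high, loose, beside the stand. Origin under its centre.
- easel: Bystander: loose freshly lacquered brass easel frame, 70 x 106 x 150 mm (x, y, z), standing behind the rail (rail's +x side). Origin under its centre.
- tin: Bystander: lacquer tin, 72 mm diameter, 100 mm high, loose, standing behind the rail's carriage end. Origin under its centre.
Mind the look-alikes: they are no part of the job. What is shaped like the part that bears probe_grip but black or turquoise is not meant.

How it is judged:
On the way, in this order (a step that is already met when the one before it is completed fails the run):
1. the probe stands on the track inside the open mouth of the slot (y of probe_tip in the frame of rail between 0.103 and 0.142 m and z of probe_tip in the frame of rail between 0.034 and 0.043 m and x of probe_tip in the frame of rail between -0.006 and 0.006 m), for 0.1 s.
2. the probe has dropped upright into the hidden groove (z of probe_tip in the frame of rail below 0.02 m and y of probe_tip in the frame of rail between -0.02 and 0.09 m and x of probe_tip in the frame of rail between -0.006 and 0.006 m and angle between probe_tip's own z axis and vertical below 0.2 rad), for 0.3 s.
3. the carriage stands against the probe's shank (distance between carriage_front and probe_center below 0.01 m and z of probe_tip in the frame of rail below 0.02 m), for 0.2 s.
4. the clamp is turned tight with the carriage still against the probe (value of joint clamp above 1.3 rad and distance between carriage_front and probe_center below 0.01 m), for 0.2 s.
At the end, for the whole second after the job is handed in: The probe stands in the groove, its tip less than 20 mm above the table (fully down is 14 mm) and tilted less than 0.2 rad; the middle of the carriage's front face is within 10 mm of the probe's mid-point (touching is about 5 mm); the clamp reads more than 1.3 rad; all at rest and let go (all of step 2 and all of step 4 and velocity of joint carriage between -0.01 and 0.01 m/s).
It fails at once if the probe enters or leaves the slot elsewhere than at the mouth (z of probe_tip in the frame of rail between 0.05 and 0.061 m and x of probe_tip in the frame of rail between -0.01 and 0.01 m and y of probe_tip in the frame of rail between -0.2 and 0.097 m).
It fails at once if a bystander is shifted by more than 20 mm or tipped (distance of any of reamer, cup, easel, tin from where it was at the start of the episode above 0.02 m or angle between reamer's own z axis and vertical above 0.3 rad or angle between any of cup, easel, tin's own z axis and vertical above 0.4 rad).
It also fails if it takes over 61 s, if anything falls off the work surface, if the arm or the gripper's body presses on something with over 40 N, if the wrist force passes 120 N, or if a joint passes its speed limit or range.

### The arm

A 7-joint arm with a two-finger parallel gripper is mounted at the origin on the work surface. World frame = base frame: x ahead of the robot, y to its left, z up, the work surface at z = 0. Lengths are in m, angles in rad, forces in N, time in s.
With the tool pointing down it reaches from about 0.35 to 0.9 m from the base axis. Payload 8.1 kg.
Tool frame: the origin (TCP) lies at the very end of the fingers, on their centre line; the grasp point (between the pads) lies 19 mm behind it; z points along the fingers, y is the line along which they close (so a half turn about z gives the same grasp; the last joint's range is limited). The gripper opens to 92 mm and grips with 3 to 60 N. Pads are 19 mm wide; open, the fingers measure 130 mm over their backs; the gripper's body (75 mm by 190 mm) begins 47 mm behind the grasp point.
Start: joints at [-1.366, 0.434, 0.025, 1.573, -0.012, 1.134, -0.075], TCP at [0.189, 0.596, 0.227] pointing down, gripper open.
Joint ranges: [-2.62, 2.62], [-0.44, 2.09], [-1.27, 1.32], [0.08, 2.57], [-1.32, 4.46], [0.12, 2], [-2.74, 2.74]. Speed limits (rad/s): [2.22, 2.22, 3.01, 3.01, 3.14, 3.14, 3.14].

### API

Orientations are given as a rotation vector (axis times angle).
In Python, from cell import arm gives the robot as it stands.
- The arm moves only by the tool drive_tool, never from a script. Its argument "targets" is a list of rows, each a list of 7 numbers: the turn, a rotation vector about the world's x, y, z in units of 5 degrees (1.0 is 5 degrees), then the shift along the world's x, y, z in units of 40 mm (1.0 is 40 mm), then the opening, from 0 (shut) to 1 (fully open). In form: [[wx, wy, wz, dx, dy, dz, fingers], ...]. A call has 1 to 5 rows; each row is the pose to reach, as a shift and turn from the pose commanded when the call began; what a row does not reach only later rows make up. A row lasts 1/10 s, in which the tool goes at most 50 mm and 8.59 degrees, less where a joint would pass 70% of its speed; a pose out of reach is approached as far as the arm can. A call with a gripper value outside its range is refused whole. The fingers move at their own pace and stop on an object; "force" is the grip in N (left out, the last holds). Time passes only in rows, so rows that repeat a pose let the fingers close. It gives the time, the measured TCP pose, the force, the opening and the grip force at its end, in the units of the state.
- arm.observe(): the state, without advancing time (a new reading comes with each control period).
- arm.get_image(name): name is "scene" or "top"; returns a dict with "pixels" (420x560x3 uint8, red, green, blue), "intrinsics" (3x3 intrinsics, pixels), "k1" (the pictures are not rectified: a ray, as slopes to the right and down, at radius r is drawn at 1 + k1 r^2 times it, then the intrinsics apply), "rvec" (rotation vector, rad) and "tvec" (3), from world to camera coordinates, as OpenCV has them. Camera axes: x right, y down, z forward; pixel columns grow to the right and rows downward; lengths in m; the calibration is good to about 2 mm. A picture is of the moment at which its call begins. There is no depth.
- arm.sign_off(): hands the job in; it is judged then, once.
The state is a dict: "clock": time; "joints": joint angles; "dq": joint speeds; "joint_efforts": joint torques, N m; "position": TCP position; "ee_rot": TCP orientation; "force": force on the tool from outside, world axes, zero at the start; "ft_torque": the same for the moment, N m; "width": opening from 0.0 (shut) to 1.0 (fully open); "gripper_force": force on a finger pad.
Only numpy, scipy, OpenCV 4.12 (cv2) and the standard library are available. Lean on these libraries where they do the work, as an engineer would, in place of code of your own. Each camera call takes 0.05 s, during which the arm holds its last target. There are 200 camera calls.

## Working session

There is one attempt and no reset: what is moved stays moved. The work goes in short steps, Python scripts to look and compute and a tool call to move; the robot and the scene stay as the last step left them, time stands still between calls to the robot, and variables do not carry over. Pictures are saved under pics/ and viewed, at most 10 in all, crops included, and the job is handed in when it is done.

Besides the shell and the picture viewer there is one more tool, called after ">>>" by a JSON object that holds its "method" and its "body", one argument or row to a line. drive_tool: Moves the arm, as the interface text tells. Its arguments: {"type":"object","properties":{"targets":{"type":"array"},"force":{"type":"number"}},"required":["targets"]}

```bash
mkdir -p pics; cat > h.py <<'E'
import numpy as np,cv2
from cell import arm
def shot(name,f):
    d=arm.get_image(name); np.save('pics/'+f+'.npy',d,allow_pickle=True); cv2.imwrite('pics/'+f+'.png',d['pixels'][:,:,::-1]); return d
def load(f): return np.load('pics/'+f+'.npy',allow_pickle=True).item()
def dist(d): return np.array([d['k1'],0,0,0],float)
def px2w(d,uv,z):
    K=np.array(d['intrinsics'],float);R=cv2.Rodrigues(np.array(d['rvec'],float))[0];t=np.array(d['tvec'],float)
    # invert x_d = x(1+k1 r^2)
    p=cv2.undistortPointsIter(np.array([[uv]],float),K,dist(d),None,None,(3,100,1e-10)).ravel()
    c=-R.T@t; r=R.T@np.array([p[0],p[1],1]); return c+r*(z-c[2])/r[2]
def w2px(d,X): return cv2.projectPoints(np.array(X,float).reshape(-1,1,3),np.array(d['rvec'],float),np.array(d['tvec'],float),np.array(d['intrinsics'],float),dist(d))[0].reshape(-1,2)
def crop(d,f,x0,y0,x1,y1,s):
    cv2.imwrite('pics/'+f+'.png',cv2.resize(np.ascontiguousarray(d['pixels'][y0:y1,x0:x1,::-1]),None,fx=s,fy=s,interpolation=cv2.INTER_CUBIC))
E
python3 - <<'E'
from h import *
a=shot('scene','s0');b=shot('top','t0')
im=np.hstack([a['pixels'],b['pixels']]) 
for d in(a,b):
  R=cv2.Rodrigues(np.array(d['rvec'],float))[0];print(d['k1'],-R.T@np.array(d['tvec']),R[2])
print(arm.observe())
E
```

```text
-0.09747484415302958 [ 0.89082968 -0.22594284  0.82607923] [-0.41154219  0.25319668 -0.87551383]
0.0610910823584112 [ 0.41250713 -0.00818732  1.26340698] [ 0.12419265 -0.01670557 -0.99211749]
{'clock': 0.1, 'joints': array([-1.36563118,  0.43516496,  0.02497098,  1.57395896, -0.01158072,
        1.13400419, -0.07509565]), 'dq': array([-8.06765761e-04, -2.34607706e-03,  5.39224381e-05, -3.99413267e-04,
       -5.15124951e-04,  7.22108971e-04,  3.00782941e-03]), 'joint_efforts': array([ 3.28428025e-03, -6.69127035e+01,  9.87940840e-01, -3.15146756e+01,
       -6.05082395e-02,  3.74320149e-02,  6.98927533e-05]), 'position': array([0.18925228, 0.5952005 , 0.22603443]), 'ee_rot': array([-4.81603629e-01, -3.10438655e+00,  2.18191540e-03]), 'force': array([ 0.19913689, -0.0811277 ,  0.60723291]), 'ft_torque': array([-0.02022739,  0.00721119, -0.03440086]), 'gripper_force': 0.0, 'width': 1.001250199712869}
```

View pics/s0.png

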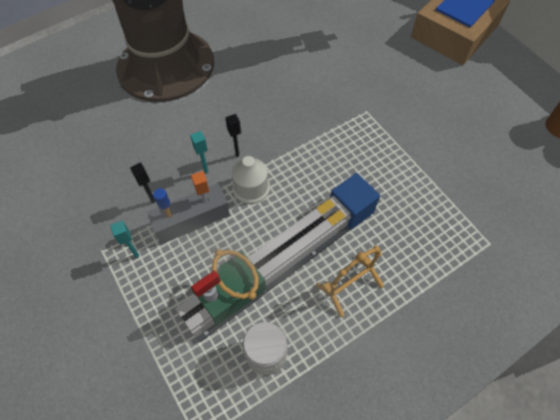

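View pics/t0.png

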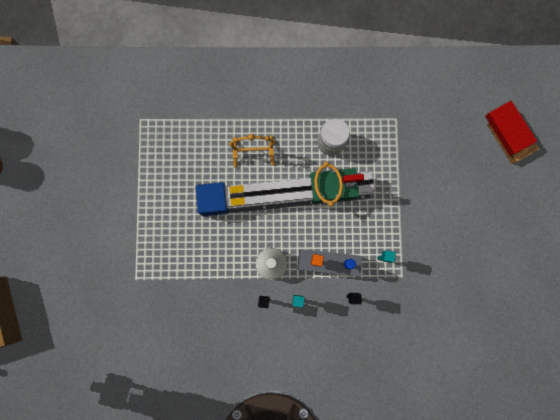

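Scene and top show: orange head at scene (200,183) / top (317,261). Look-alikes are turquoise (200,143) and (121,233), black (234,125) and (140,175), and the blue reamer (161,198). I choose the orange head in the stand and check it in a close crop.

```bash
python3 - <<'E'
from h import *
t=load('t0');s=load('s0')
crop(t,'tc',185,130,385,280,4)
crop(s,'sc',130,150,290,270,5)
E
```

```text
(no output)
```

View pics/tc.png

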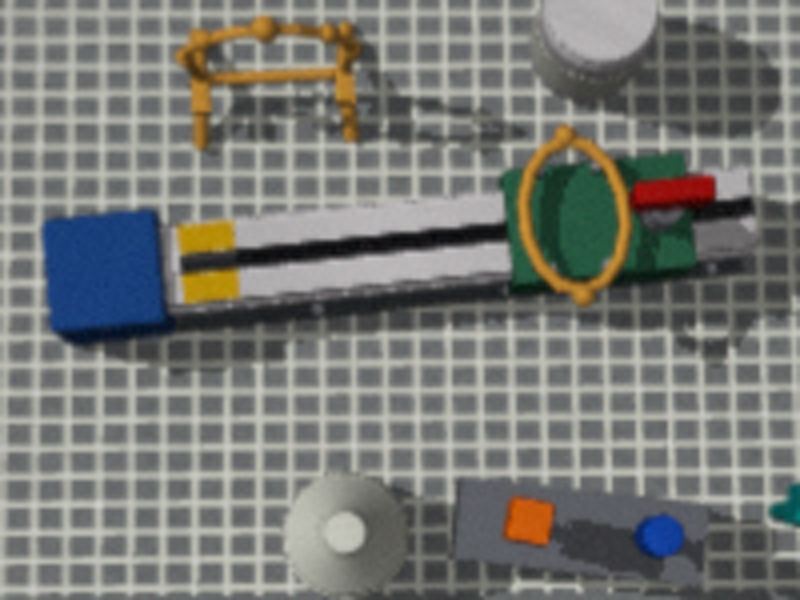

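View pics/sc.png

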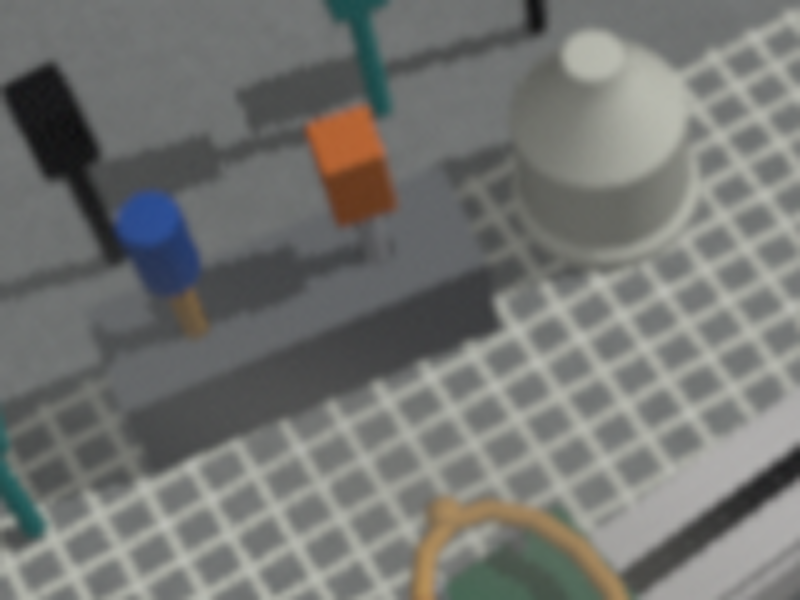

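```bash
python3 - <<'E'
from h import *
t=load('t0');s=load('s0')
T=lambda p,z:px2w(t,((p[0]+.5)/4-.5+185,(p[1]+.5)/4-.5+130),z)
S=lambda p,z:px2w(s,((p[0]+.5)/5-.5+130,(p[1]+.5)/5-.5+150),z)
np.set_printoptions(precision=4,suppress=True)
def ang(a,b): d=b-a; return np.degrees(np.arctan2(d[1],d[0])),np.linalg.norm(d)
c=[T(p,.135) for p in[(510,498),(553,500),(552,545),(506,541)]]
print('head top',np.mean(c,0),[ang(c[i],c[(i+1)%4]) for i in range(4)])
c=[S(p,.135) for p in[(307,127),(366,104),(387,152),(330,177)]]
print('head scene',np.mean(c,0),[ang(c[i],c[(i+1)%4]) for i in range(4)])
print('reamer',T((660,536),.135))
c=[T(p,.055) for p in[(458,478),(710,508),(703,584),(455,558)]]
print('stand',np.mean(c,0),[ang(c[i],c[(i+1)%4]) for i in range(4)])
a=[T(p,.065) for p in[(182,263),(237,257),(505,233),(752,207)]]
print('slot',a,[ang(a[i],a[0]) for i in(1,2,3)])
c=[T(p,.081) for p in[(503,172),(513,292),(693,268),(685,153)]]
print('carr',c,np.mean(c,0),[ang(c[i],c[(i+1)%4]) for i in range(4)])
c=[T(p,.074) for p in[(43,222),(157,211),(165,327),(57,332)]]
print('block',np.mean(c,0),[ang(c[i],c[(i+1)%4]) for i in range(4)])
c=[T(p,.153) for p in[(632,195),(715,189)]]
print('bar',np.mean(c,0),ang(c[1],c[0]))
print('cup',T((345,532),.1))
E
```

```text
head top [ 0.4368 -0.1064  0.135 ] [(np.float64(-93.07642325153009), np.float64(0.024155772747038947)), (np.float64(177.56854763984614), np.float64(0.025065061325680794)), (np.float64(84.63191320164019), np.float64(0.025820717885399906)), (np.float64(-6.3206420871022955), np.float64(0.02406956965998918))]
head scene [ 0.437  -0.1079  0.135 ] [(np.float64(82.84548480581091), np.float64(0.022845396685282557)), (np.float64(-8.46797655000834), np.float64(0.022634991551181826)), (np.float64(-94.58859667121693), np.float64(0.022221306610773987)), (np.float64(173.15477377974574), np.float64(0.023624208748280365))]
reamer [ 0.4279 -0.1789  0.135 ]
stand [ 0.4318 -0.1439  0.055 ] [(np.float64(-97.17779212158248), np.float64(0.15233909750925057)), (np.float64(172.94607882837005), np.float64(0.045465871234837106)), (np.float64(83.64881274233838), np.float64(0.14892024038117121)), (np.float64(-2.9346054984581453), np.float64(0.047745028824713764))]
slot [array([0.5948, 0.0951, 0.065 ]), array([0.5983, 0.062 , 0.065 ]), array([ 0.612 , -0.1003,  0.065 ]), array([ 0.6269, -0.2505,  0.065 ])] [(np.
[... 356 characters left out ...]
1552  0.081 ] [(np.float64(-176.20504080694107), np.float64(0.07287249901840367)), (np.float64(-82.7353756950986), np.float64(0.108574301846108)), (np.float64(2.4050329235526475), np.float64(0.06993137238852079)), (np.float64(95.6730022501248), np.float64(0.11013072399025639))]
block [0.5878 0.1398 0.074 ] [(np.float64(-84.67418091281822), np.float64(0.06826656542027539)), (np.float64(-175.83043193508385), np.float64(0.07034791217241392)), (np.float64(92.27965212366766), np.float64(0.06405760354531206)), (np.float64(7.789688089894698), np.float64(0.06699146024716873))]
bar [ 0.6201 -0.1888  0.153 ] (np.float64(93.79749203535647), np.float64(0.04692171289154384))
cup [ 0.4321 -0.0024  0.1   ]
```

>>> {"method": "drive_tool", "body": {
  "targets": [
    [0,0,-1.6,0.4,-1.2,0.1,1],
    [0,0,-3.2,0.8,-2.4,0.1,1],
    [0,0,-4.8,1.2,-3.6,0.1,1],
    [0,0,-6.4,1.6,-4.8,0.1,1],
    [0,0,-8,2,-5.8,0.1,1]
  ],
  "force": 25
}}

```text
clock: 0.6
position: [0.2695, 0.361, 0.2305]
ee_rot: [-1.523, -2.748, 0.001]
force: [0.7, -0.4, -0.1]
width: 1.001
gripper_force: 0.0
```

>>> {"method": "drive_tool", "body": {
  "targets": [
    [0,0,-1.6,0.4,-1.2,0,1],
    [0,0,-3.2,0.8,-2.4,0,1],
    [0,0,-4.8,1.2,-3.6,0,1],
    [0,0,-6.4,1.6,-4.8,0,1],
    [0,0,-7.9,2,-5.8,0,1]
  ]
}}

```text
clock: 1.1
position: [0.3492, 0.1292, 0.2307]
ee_rot: [-2.361, -2.071, -0.0]
force: [0.8, -0.6, 1.0]
width: 0.996
gripper_force: 0.0
```

>>> {"method": "drive_tool", "body": {
  "targets": [
    [0,0,0,0.4,-1.2,0,1],
    [0,0,0,0.8,-2.4,0,1],
    [0,0,0,1.2,-3.6,0,1],
    [0,0,0,1.6,-4.8,0,1],
    [0,0,0,2.2,-5.9,0,1]
  ]
}}

```text
clock: 1.6
position: [0.4357, -0.1043, 0.2309]
ee_rot: [-2.355, -2.079, -0.002]
force: [2.0, 1.1, -0.1]
width: 1.004
gripper_force: 0.0
```

```bash
cat >> h.py <<'E'
def st():
    o=arm.observe();R=cv2.Rodrigues(o['ee_rot'])[0];g=o['position']-.019*R[:,2]
    print('t%.2f'%o['clock'],'tcp',o['position'].round(4),'zax',R[:,2].round(3),'yang %.1f'%np.degrees(np.arctan2(R[1,1],R[0,1])),'F',o['force'].round(1),'w%.3f'%o['width'],'j7 %.2f'%o['joints'][6]); return o,R
E
python3 -c "
from h import *
st()"
```

```text
t1.60 tcp [ 0.4357 -0.1043  0.2309] zax [ 0.     0.001 -1.   ] yang -7.1 F [ 2.   1.1 -0.1] w1.004 j7 0.17
```

>>> {"method": "drive_tool", "body": {
  "targets": [
    [0,0,0,0,-0.07,-0.8,1],
    [0,0,0,0.02,-0.07,-1.6,1],
    [0,0,0,0.02,-0.07,-2.4,1],
    [0,0,0,0.02,-0.07,-3.0,1],
    [0,0,0,0.02,-0.07,-3.37,1]
  ]
}}

```text
clock: 2.1
position: [0.4357, -0.1049, 0.094]
ee_rot: [-2.355, -2.077, 0.004]
force: [-1.1, -0.0, -0.1]
width: 0.994
gripper_force: 0.0
```

>>> {"method": "drive_tool", "body": {
  "targets": [
    [0,0,0,0,0,0,0.1],
    [0,0,0,0,0,0,0.1],
    [0,0,0,0,0,0,0.1],
    [0,0,0,0,0,0,0.1],
    [0,0,0,0,0,0,0.1]
  ],
  "force": 25
}}

```text
clock: 2.6
position: [0.4375, -0.1049, 0.0966]
ee_rot: [2.355, 2.079, 0.002]
force: [-0.5, -0.1, -0.5]
width: 0.614
gripper_force: 0.0
```

>>> {"method": "drive_tool", "body": {
  "targets": [
    [0,0,0,0,0,0,0.1],
    [0,0,0,0,0,0,0.1],
    [0,0,0,0,0,0.3,0.1],
    [0,0,0,0,0,0.6,0.1],
    [0,0,0,0,0,1,0.1]
  ]
}}

```text
clock: 3.1
position: [0.4368, -0.1051, 0.137]
ee_rot: [-2.356, -2.078, 0.001]
force: [0.8, -0.0, -1.0]
width: 0.259
gripper_force: 25.0
```

```bash
python3 -c "
from h import *
st()"
```

```text
t3.10 tcp [ 0.4368 -0.1051  0.137 ] zax [-0. -0. -1.] yang -7.2 F [ 0.8 -0.  -1. ] w0.259 j7 0.34
```

```bash
python3 - <<'E'
from h import *
s=shot('scene','s1');crop(s,'s1c',140,120,300,240,5)
p=w2px(s,[[.4372,-.107,z] for z in(.155,.135,.095)]);print(((p-[140,120]+.5)*5).round())
st()
E
```

```text
[[292. 259.]
 [300. 290.]
 [317. 348.]]
t3.15 tcp [ 0.4381 -0.1056  0.1391] zax [ 0.003 -0.    -1.   ] yang -7.2 F [1.  0.  1.1] w0.261 j7 0.34
```

View pics/s1c.png

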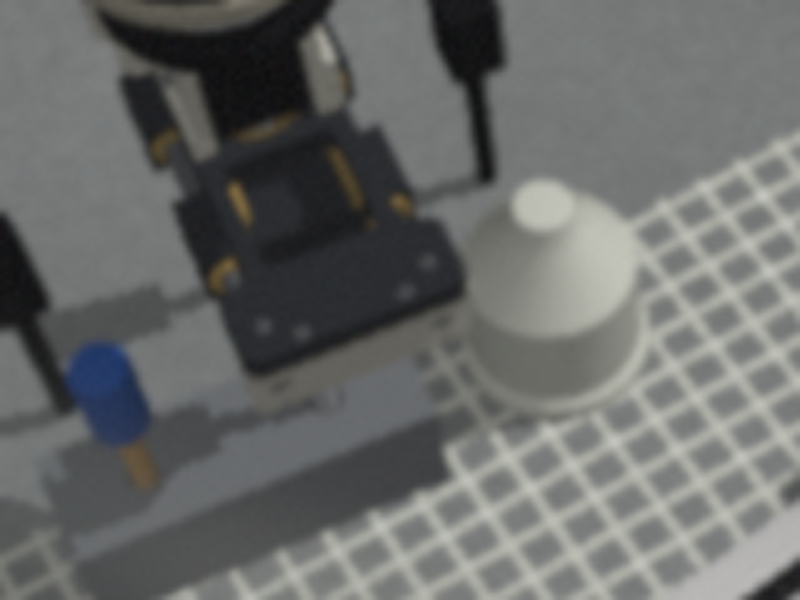

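>>> {"method": "drive_tool", "body": {
  "targets": [
    [0,0,0,0,0,-0.2,0.1],
    [0,0,0,0,0,-0.4,0.1],
    [0,0,0,0,0,-0.6,0.1],
    [0,0,0,0,0,-0.8,0.1],
    [0,0,0,0,0,-1,0.1]
  ],
  "force": 3
}}

```text
clock: 3.65
position: [0.4368, -0.1051, 0.0949]
ee_rot: [-2.356, -2.078, 0.001]
force: [0.7, 0.1, 4.4]
width: 0.265
gripper_force: 3.0
```

>>> {"method": "drive_tool", "body": {
  "targets": [
    [0,0,0,0,0,0,0.35],
    [0,0,0,0,0,0,0.35],
    [0,0,0,0,0,0,0.1],
    [0,0,0,0,0,0,0.1],
    [0,0,0,0,0,0,0.1]
  ],
  "force": 25
}}

```text
clock: 4.15
position: [0.437, -0.1049, 0.0961]
ee_rot: [2.355, 2.079, 0.0]
force: [0.0, 0.2, -0.8]
width: 0.259
gripper_force: 25.0
```

>>> {"method": "drive_tool", "body": {
  "targets": [
    [0,0,0,0,0,0,0.1],
    [0,0,0,0,0,0,0.1],
    [0,0,0,0,0,0,0.1]
  ]
}}

```text
clock: 4.45
position: [0.4371, -0.1049, 0.096]
ee_rot: [2.355, 2.079, 0.0]
force: [-0.5, 0.0, 1.4]
width: 0.258
gripper_force: 25.0
```

>>> {"method": "drive_tool", "body": {
  "targets": [
    [0,0,0,0,0,0.5,0.1],
    [0,0,0,0,0,1.1,0.1],
    [0,0,0,0,0,1.8,0.1],
    [0,0,0,0,0,2.4,0.1],
    [0,0,0,0,0,2.6,0.1]
  ]
}}

```text
clock: 4.95
position: [0.438, -0.1052, 0.2018]
ee_rot: [2.354, 2.078, 0.004]
force: [-0.3, -0.0, -1.2]
width: 0.257
gripper_force: 25.0
```

>>> {"method": "drive_tool", "body": {
  "targets": [
    [0,0,0.5,0.7,0.8,0,0.1],
    [0,0,1,1.5,1.7,0,0.1],
    [0,0,1.5,2.3,2.65,0,0.1],
    [0,0,2,3.1,3.6,0,0.1],
    [0,0,2.46,3.9,4.5,0,0.1]
  ]
}}

```text
clock: 5.45
position: [0.5936, 0.0773, 0.1987]
ee_rot: [-2.115, -2.321, 0.001]
force: [0.3, -0.9, 0.1]
width: 0.26
gripper_force: 25.0
```

>>> {"method": "drive_tool", "body": {
  "targets": [
    [0,0,0,0.09,0.1,-0.5,0.1],
    [0,0,0,0.09,0.1,-0.9,0.1],
    [0,0,0,0.09,0.1,-0.9,0.1]
  ]
}}

```text
clock: 5.75
position: [0.5947, 0.0793, 0.1606]
ee_rot: [-2.116, -2.318, 0.007]
force: [-0.2, -0.2, -1.0]
width: 0.261
gripper_force: 25.0
```

```bash
python3 - <<'E'
from h import *
o,R=st()
s=shot('scene','s2');t=shot('top','t2')
g=o['position']-.019*R[:,2]
tip=g-[0,0,.105];print('tip',tip)
for nm,d in(('s',s),('t',t)): print(nm,w2px(d,[tip,tip+[0,0,.085],[.5948,.0951,.065],[.5983,.062,.065]]).round(1).tolist())
crop(s,'s2c',260,150,400,255,5.5)
E
```

```text
t5.75 tcp [0.5947 0.0793 0.1606] zax [-0.005 -0.001 -1.   ] yang 5.2 F [-0.2 -0.2 -1. ] w0.261 j7 0.21
tip [0.59480796 0.07931537 0.0746227 ]
s [[332.1, 209.2], [337.0, 185.2], [338.4, 207.7], [325.2, 217.4]]
t [[236.4, 194.7], [233.6, 189.0], [230.1, 195.4], [243.9, 193.9]]
```

View pics/s2c.png

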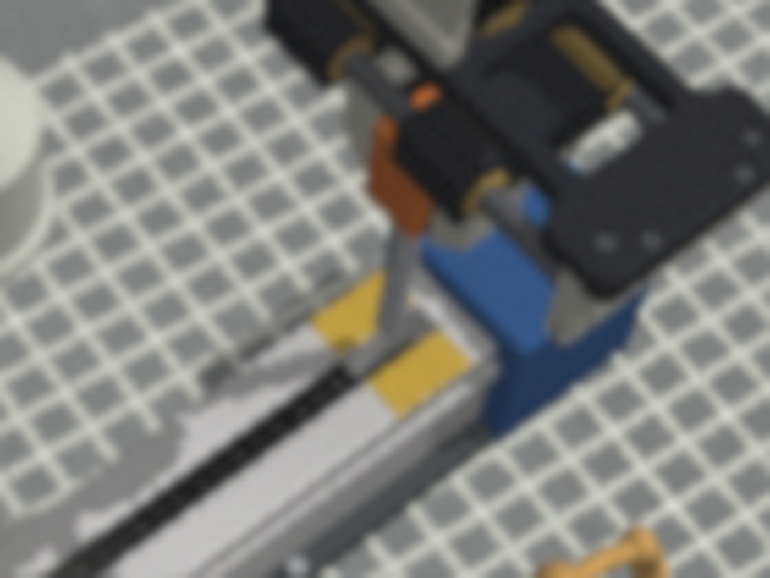

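Crop shows the orange head held upright, with the tip at about crop (391,328) just above the yellow-marked mouth. The slot's mouth centre is at about (392,339). I'll check this numerically.

```bash
python3 - <<'E'
from h import *
np.set_printoptions(precision=4,suppress=True)
s=load('s2');S=lambda p,z:px2w(s,((p[0]+.5)/5.5-.5+260,(p[1]+.5)/5.5-.5+150),z)
for p,z in(((347,350),.065),((370,378),.065),((437,328),.065),((391,328),.0746),((391,333),.0746)): print(p,S(p,z))
t=load('t2');crop(t,'t2c',200,160,300,235,8)
print((w2px(t,[[.5948,.0793,.0746]])-[200,160])*8+4)
st()
E
```

```text
(347, 350) [0.5884 0.0631 0.065 ]
(370, 378) [0.6015 0.0635 0.065 ]
(437, 328) [0.5982 0.0942 0.065 ]
(391, 328) [0.5934 0.077  0.0746]
(391, 333) [0.595  0.0759 0.0746]
[[295.0582 281.9435]]
t5.85 tcp [0.5961 0.0786 0.1634] zax [-0.001 -0.001 -1.   ] yang 5.1 F [ 0.6 -0.2 -0.5] w0.258 j7 0.21
```

View pics/t2c.png

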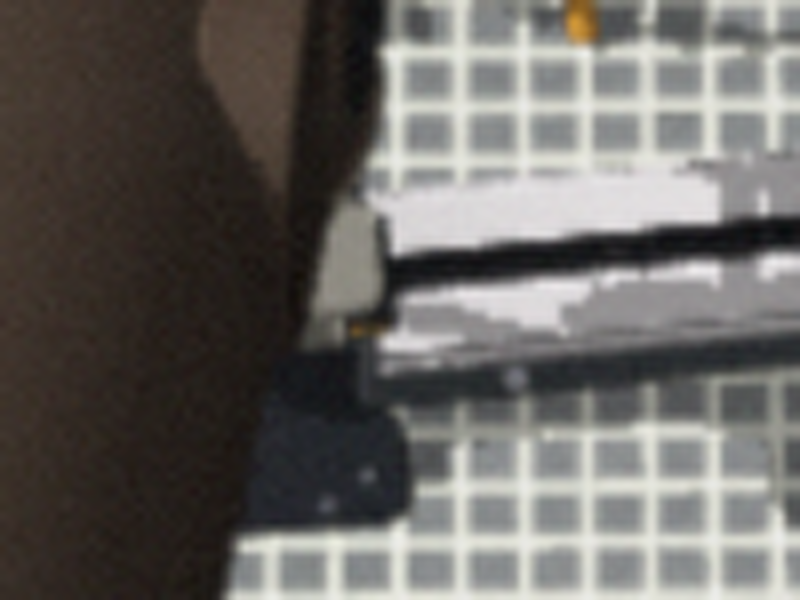

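>>> {"method": "drive_tool", "body": {
  "targets": [
    [0,0,0,-0.015,0,0,0.1],
    [0,0,0,-0.015,0,-0.15,0.1],
    [0,0,0,-0.015,0,-0.3,0.1],
    [0,0,0,-0.015,0,-0.45,0.1],
    [0,0,0,-0.015,0,-0.45,0.1]
  ]
}}

```text
clock: 6.35
position: [0.5953, 0.079, 0.1449]
ee_rot: [-2.119, -2.318, 0.002]
force: [-0.7, -0.5, -1.2]
width: 0.26
gripper_force: 25.0
```

>>> {"method": "drive_tool", "body": {
  "targets": [
    [0,0,0,0,0,-0.15,0.1],
    [0,0,0,0,0,-0.3,0.1],
    [0,0,0,0,0,-0.4,0.1],
    [0,0,0,0,0,-0.48,0.1],
    [0,0,0,0,0,-0.52,0.1]
  ]
}}

```text
clock: 6.85
position: [0.5961, 0.0789, 0.1258]
ee_rot: [-2.119, -2.319, -0.001]
force: [-6.0, 0.1, 21.9]
width: 0.26
gripper_force: 25.0
```

>>> {"method": "drive_tool", "body": {
  "targets": [
    [0,0,0,0,0,-0.03,0.1],
    [0,0,0,0,0,-0.03,0.1]
  ]
}}

```text
clock: 7.05
position: [0.5963, 0.0789, 0.1257]
ee_rot: [-2.119, -2.319, -0.002]
force: [-5.9, 0.0, 19.9]
width: 0.256
gripper_force: 25.0
```

>>> {"method": "drive_tool", "body": {
  "targets": [
    [0,0,0,-0.015,0,0.037,0.1],
    [0,0,0,0.003,-0.2,0.037,0.1],
    [0,0,0,0.021,-0.4,0.037,0.1],
    [0,0,0,0.039,-0.6,0.037,0.1],
    [0,0,0,0.057,-0.8,0.037,0.1]
  ]
}}

```text
clock: 7.55
position: [0.599, 0.0471, 0.1259]
ee_rot: [2.119, 2.319, 0.003]
force: [-0.5, 2.7, 5.3]
width: 0.259
gripper_force: 25.0
```

>>> {"method": "drive_tool", "body": {
  "targets": [
    [0,0,0,0.005,-0.05,-0.025,0.1],
    [0,0,0,0.009,-0.1,-0.025,0.1],
    [0,0,0,0.014,-0.15,-0.025,0.1],
    [0,0,0,0.018,-0.2,-0.025,0.1],
    [0,0,0,0.023,-0.25,-0.025,0.1]
  ]
}}

```text
clock: 8.05
position: [0.6, 0.0371, 0.125]
ee_rot: [2.119, 2.319, 0.003]
force: [-0.4, 3.2, 5.9]
width: 0.259
gripper_force: 25.0
```

>>> {"method": "drive_tool", "body": {
  "targets": [
    [0,0,0,0.005,-0.05,0,0.1],
    [0,0,0,0.009,-0.1,0,0.1],
    [0,0,0,0.014,-0.15,0,0.1],
    [0,0,0,0.018,-0.2,0,0.1],
    [0,0,0,0.023,-0.25,0,0.1]
  ]
}}

```text
clock: 8.55
position: [0.6007, 0.0272, 0.1248]
ee_rot: [2.119, 2.319, 0.002]
force: [-0.8, 3.2, 5.7]
width: 0.258
gripper_force: 25.0
```

>>> {"method": "drive_tool", "body": {
  "targets": [
    [0,0,0,0.005,-0.05,-0.025,0.1],
    [0,0,0,0.009,-0.1,-0.025,0.1],
    [0,0,0,0.014,-0.15,-0.025,0.1],
    [0,0,0,0.018,-0.2,-0.025,0.1],
    [0,0,0,0.023,-0.25,-0.025,0.1]
  ]
}}

```text
clock: 9.05
position: [0.6014, 0.0169, 0.1236]
ee_rot: [2.119, 2.319, 0.001]
force: [1.4, 2.7, 4.7]
width: 0.262
gripper_force: 25.0
```

```bash
python3 - <<'E'
from h import *
s=shot('scene','s3');crop(s,'s3c',250,140,370,230,6.5)
o,R=st();g=o['position']+[0,0,.019]
print(((w2px(s,[g,g-[0,0,.02],g-[0,0,.08]])-[250,140]+.5)*6.5).round())
E
```

```text
t9.10 tcp [0.6013 0.0165 0.1236] zax [ 0.001  0.    -1.   ] yang 5.1 F [0.9 2.1 4.4] w0.258 j7 0.34
[[382. 460.]
 [378. 496.]
 [367. 595.]]
```

View pics/s3c.png

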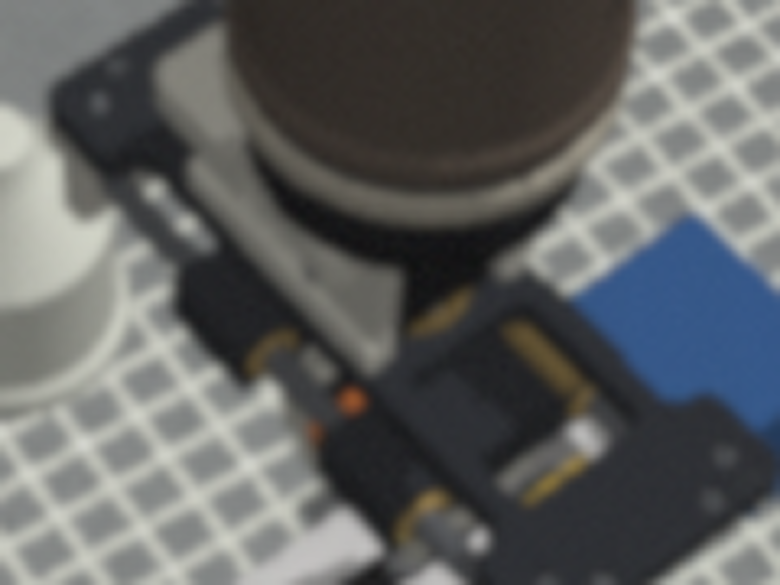

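The crop shows the gripper hiding most of the head, with only bits of orange at (350,400) and (318,430). The shank lies below the crop, so I'll crop lower in the same picture.

```bash
python3 - <<'E'
from h import *
s=load('s3');crop(s,'s3d',240,190,350,270,7)
g=np.array([.6013,.0165,.1426])
print(((w2px(s,[g,g-[0,0,.02],g-[0,0,.078]])-[240,190]+.5)*7).round())
E
```

```text
[[482. 145.]
 [477. 184.]
 [466. 287.]]
```

View pics/s3d.png

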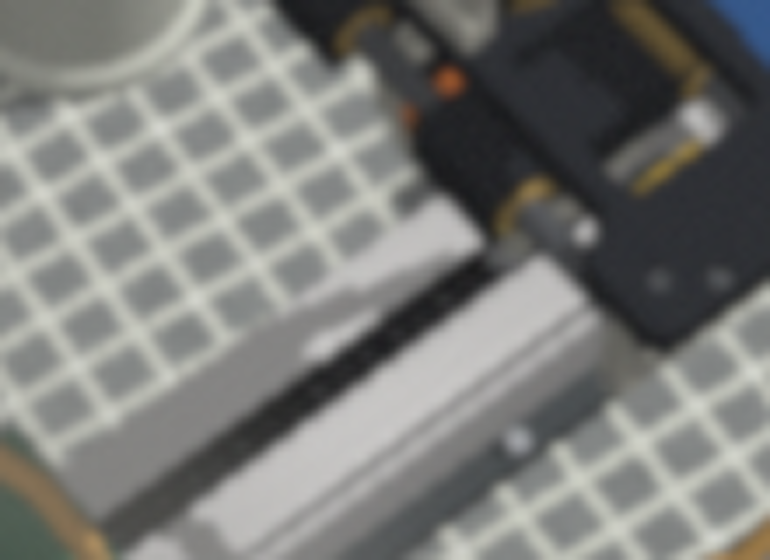

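The shank isn't visible where it should leave the slot (466,287). It is hidden behind the gripper, so the probe has pitched with its tip lagging. I'll move back to straighten it, then grip harder and press less.

>>> {"method": "drive_tool", "body": {
  "targets": [
    [0,0,0,0,0,0,0.1],
    [0,0,0,-0.011,0.125,0.022,0.1],
    [0,0,0,-0.022,0.25,0.04,0.1],
    [0,0,0,-0.033,0.375,0.052,0.1],
    [0,0,0,-0.045,0.5,0.057,0.1]
  ],
  "force": 8
}}

```text
clock: 9.6
position: [0.5988, 0.0377, 0.1254]
ee_rot: [-2.118, -2.319, 0.001]
force: [0.3, -0.1, -0.7]
width: 0.256
gripper_force: 8.0
```

>>> {"method": "drive_tool", "body": {
  "targets": [
    [0,0,0,0,0,0,0.1],
    [0,0,0,0,0,0,0.1],
    [0,0,0,0,0,-0.015,0.1],
    [0,0,0,0,0,-0.015,0.1],
    [0,0,0,0,0,-0.015,0.1]
  ],
  "force": 60
}}

```text
clock: 10.1
position: [0.5993, 0.0368, 0.1251]
ee_rot: [2.12, 2.319, -0.0]
force: [-0.1, 1.5, -1.4]
width: 0.258
gripper_force: 60.0
```

```bash
python3 - <<'E'
from h import *
s=shot('scene','s4');o,R=st();g=o['position']+[0,0,.019]
x0,y0,x1,y1=270,165,370,240
crop(s,'s4c',x0,y0,x1,y1,7.5)
print(((w2px(s,[g,g-[0,0,.02],g-[0,0,.078],g-[0,0,.105]])-[x0,y0]+.5)*7.5).round())
E
```

```text
t10.15 tcp [0.5993 0.0368 0.1251] zax [ 0. -0. -1.] yang 5.1 F [ 0.2  0.9 -1.7] w0.265 j7 0.31
[[360. 291.]
 [354. 333.]
 [338. 446.]
 [331. 494.]]
```

View pics/s4c.png

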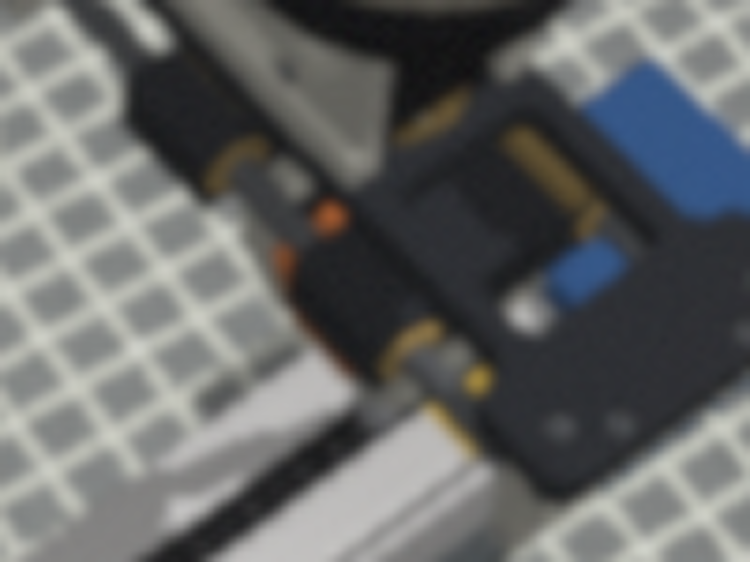

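The picture shows the shank's entry at about crop (385,410), but it should be at (338,440). The probe is still pitched by about 0.2 rad. I'll square it against the slot's end wall at y=140 with a soft grip.

>>> {"method": "drive_tool", "body": {
  "targets": [
    [0,0,0,-0.018,0.2,0.01,0.1],
    [0,0,0,-0.036,0.4,0.01,0.1],
    [0,0,0,-0.054,0.6,0.01,0.1],
    [0,0,0,-0.068,0.75,0.01,0.1],
    [0,0,0,-0.068,0.75,0.01,0.1]
  ],
  "force": 10
}}

```text
clock: 10.65
position: [0.5963, 0.0688, 0.1253]
ee_rot: [-2.116, -2.321, -0.0]
force: [-0.4, 0.1, -1.2]
width: 0.258
gripper_force: 10.0
```

>>> {"method": "drive_tool", "body": {
  "targets": [
    [0,0,0,-0.009,0.1,0.01,0.1],
    [0,0,0,-0.018,0.2,0.02,0.1]
  ]
}}

```text
clock: 10.85
position: [0.5958, 0.0745, 0.1264]
ee_rot: [2.12, 2.318, -0.001]
force: [-0.1, -1.2, 0.8]
width: 0.259
gripper_force: 10.0
```

>>> {"method": "drive_tool", "body": {
  "targets": [
    [0,0,0,-0.009,0.1,0.01,0.1],
    [0,0,0,-0.018,0.2,0.02,0.1]
  ]
}}

```text
clock: 11.05
position: [0.5952, 0.0828, 0.1273]
ee_rot: [2.12, 2.318, -0.0]
force: [0.8, -0.3, -0.3]
width: 0.261
gripper_force: 10.0
```

>>> {"method": "drive_tool", "body": {
  "targets": [
    [0,0,0,-0.009,0.1,0,0.1],
    [0,0,0,-0.015,0.17,0,0.1],
    [0,0,0,-0.015,0.17,0,0.1]
  ]
}}

```text
clock: 11.35
position: [0.5945, 0.0905, 0.1271]
ee_rot: [-2.118, -2.32, -0.0]
force: [1.0, -0.3, -1.9]
width: 0.261
gripper_force: 10.0
```

```bash
python3 - <<'E'
from h import *
o,R=st();s=shot('scene','s5')
# tilt from orange/visible shank: fit model via orange mask
b=s['pixels'].astype(int);m=(b[:,:,0]>110)&(b[:,:,0]>1.7*b[:,:,1])&(b[:,:,1]>1.3*b[:,:,2])
m[:150]=0;m[240:]=0;m[:,:270]=0;m[:,400:]=0
ys,xs=np.nonzero(m);g=o['position']+[0,0,.019]
print(len(xs))
print(o['ft_torque'])
ya=np.array([-.0906,.9959,0]);xa=np.array([.9959,.0906,0])
for th in(0,.1,.2,.3):
    z=np.array([0,0,1])*np.cos(th)-ya*np.sin(th);y=np.cross(z,xa)
    c=[g+.012*(i*xa+j*y)+.02*k*z for i in(-1,1) for j in(-1,1) for k in(-1,1)]
    p=w2px(s,c);print(th,cv2.convexHull(p.astype(np.float32)).reshape(-1,2).round().tolist(), 'exit',w2px(s,[g-.078*z]).round(1))
for r in range(ys.min(),ys.max()+1):print(r,xs[ys==r].tolist(),end=' ')
E
```

```text
t11.35 tcp [0.5945 0.0905 0.1271] zax [ 0.  0. -1.] yang 5.2 F [ 1.  -0.3 -1.9] w0.261 j7 0.22
14
[-0.11622593  0.01388811 -0.02854792]
0 [[353.0, 181.0], [349.0, 193.0], [339.0, 200.0], [330.0, 191.0], [333.0, 179.0], [343.0, 172.0]] exit [[336.5 207.9]]
0.1 [[352.0, 181.0], [350.0, 192.0], [340.0, 200.0], [331.0, 191.0], [332.0, 180.0], [342.0, 172.0]] exit [[339.6 205.6]]
0.2 [[351.0, 191.0], [341.0, 200.0], [332.0, 190.0], [331.0, 181.0], [341.0, 172.0], [351.0, 182.0]] exit [[342.7 203.1]]
0.3 [[352.0, 190.0], [342.0, 199.0], [333.0, 190.0], [330.0, 182.0], [341.0, 173.0], [350.0, 182.0]] exit [[345.8 200.5]]
174 [339, 340, 341] 175 [338, 339, 340, 341] 176 [338, 339, 340, 341] 177 [339, 340] 178 [] 179 [] 180 [] 181 [333]
```

>>> {"method": "drive_tool", "body": {
  "targets": [
    [0,0,0,-0.005,0.05,0,0.1],
    [0,0,0,-0.005,0.05,0,0.1]
  ]
}}

```text
clock: 11.6
position: [0.5942, 0.0919, 0.1271]
ee_rot: [-2.119, -2.319, 0.0]
force: [0.1, -0.0, -1.3]
width: 0.261
gripper_force: 10.0
```

```bash
python3 - <<'E'
from h import *
o,R=st();print(o['ft_torque'])
s=load('s5');b=s['pixels'].astype(int)
for r in range(190,216):print(r,' '.join('%3d/%3d'%(b[r,c,0],b[r,c,2]) for c in range(326,350)))
E
```

```text
t11.60 tcp [0.5942 0.0919 0.1271] zax [-0. -0. -1.] yang 5.2 F [ 0.1 -0.  -1.3] w0.261 j7 0.22
[-0.37750047  0.04824644  0.044432  ]
190 179/173 184/178 186/179 173/159 138/110 109/ 57 101/ 33 101/ 33 100/ 31  99/ 32  89/ 30  73/ 29  52/ 30  35/ 28  30/ 30  27/ 29  29/ 31  29/ 32  30/ 34  32/ 35  34/ 37  31/ 34  34/ 35  46/ 40
191 162/157 152/150 162/156 167/154 146/120 116/ 68 102/ 35 101/ 31 101/ 31 101/ 32  98/ 30  90/ 31  73/ 31  52/ 29  36/ 30  30/ 31  27/ 30  26/ 30  29/ 32  32/ 35  31/ 34  35/ 35  47/ 38  67/ 44
192 139/138 132/132 141/139 151/144 136/121 107/ 71  97/ 38 100/ 33 100/ 31 101/ 31 101/ 32  98/ 32  89/ 28  74/ 28  53/ 28  37/ 29  29/ 29  24/ 27  26/ 28  28/ 31  30/ 33  43/ 37  65/ 41  83/ 50
193 127/128 125/127 126/128 126/127 107/106  83/ 70  86/ 44  96/ 37 100/ 32 101/ 32 100/ 30 101/ 30  99/ 30  94/ 34  77/ 32  54/ 30  35/ 31  28/ 30  26/ 29  28/ 30  37/ 33  58/ 39  81/ 46  87/ 53
194 123/124 123/125 121/123 110/115  83/ 94  59/ 72  69/ 58  86/ 46  96/ 36 100/ 32 103/ 33 102/ 32 104/ 32 104/ 34  93/ 33  70/ 34  47/ 38  34/ 34  28/ 30  29/ 30  44/ 33  71/ 42  89
[... 3428 characters left out ...]
 154/ 81 174/ 74 185/ 71 188/ 70 189/ 75 189/ 95 189/130 186/158 173/162 151/147 133/131 125/125 114/117  90/101
213 101/ 96  99/ 97  99/ 97  97/ 95  91/ 91  86/ 85  89/ 80 109/ 79 136/ 76 161/ 75 177/ 72 186/ 69 190/ 69 191/ 69 191/ 69 190/ 74 190/ 96 188/128 184/156 170/160 151/147 134/133 121/122  99/106
214  99/ 97 100/ 98  97/ 97  90/ 89  81/ 79  82/ 70 109/ 69 142/ 70 168/ 70 182/ 70 188/ 69 190/ 68 189/ 68 191/ 69 192/ 70 191/ 69 191/ 75 190/ 95 189/130 184/156 167/159 143/139 120/120  96/102
215  98/ 97  95/ 94  90/ 88  86/ 79  91/ 68 113/ 63 145/ 65 170/ 67 184/ 67 188/ 68 189/ 67 189/ 67 190/ 68 190/ 68 191/ 68 193/ 70 193/ 71 192/ 77 190/102 180/133 165/147 138/133 114/114  94/101
```

The pixel rows show the shank at columns 334–338 over rows 200–208, with the centre at about 336. The upright model gives (336.5,208), so the probe is squared. Now I'll grip hard and drag with very light contact.

>>> {"method": "drive_tool", "body": {
  "targets": [
    [0,0,0,0,-0.02,0,0.1],
    [0,0,0,0,-0.03,0,0.1],
    [0,0,0,0.022,-0.25,0,0.1],
    [0,0,0,0.045,-0.5,0,0.1],
    [0,0,0,0.067,-0.75,0,0.1]
  ],
  "force": 60
}}

```text
clock: 12.1
position: [0.597, 0.0604, 0.1272]
ee_rot: [2.12, 2.318, -0.0]
force: [0.3, 0.2, -1.5]
width: 0.262
gripper_force: 60.0
```

>>> {"method": "drive_tool", "body": {
  "targets": [
    [0,0,0,0.022,-0.25,0,0.1],
    [0,0,0,0.045,-0.5,0,0.1],
    [0,0,0,0.045,-0.5,-0.01,0.1],
    [0,0,0,0.045,-0.5,-0.02,0.1],
    [0,0,0,0.045,-0.5,-0.03,0.1]
  ]
}}

```text
clock: 12.6
position: [0.5987, 0.0424, 0.1258]
ee_rot: [-2.118, -2.319, -0.0]
force: [0.6, 0.4, -0.4]
width: 0.26
gripper_force: 60.0
```

```bash
python3 - <<'E'
from h import *
o,R=st();print(o['ft_torque'])
E
```

```text
t12.60 tcp [0.5987 0.0424 0.1258] zax [-0.  0. -1.] yang 5.2 F [ 0.6  0.4 -0.4] w0.260 j7 0.30
[-0.06990611  0.04328991 -0.02361251]
```

>>> {"method": "drive_tool", "body": {
  "targets": [
    [0,0,0,0.005,-0.05,-0.01,0.1],
    [0,0,0,0.009,-0.1,-0.02,0.1],
    [0,0,0,0.014,-0.15,-0.02,0.1],
    [0,0,0,0.018,-0.2,-0.02,0.1],
    [0,0,0,0.023,-0.25,-0.02,0.1]
  ]
}}

```text
clock: 13.1
position: [0.5997, 0.0316, 0.1251]
ee_rot: [2.119, 2.319, -0.0]
force: [0.5, 0.2, -0.6]
width: 0.257
gripper_force: 60.0
```

>>> {"method": "drive_tool", "body": {
  "targets": [
    [0,0,0,0,0,-0.025,0.1],
    [0,0,0,0,0,-0.025,0.1],
    [0,0,0,0,0,-0.05,0.1],
    [0,0,0,0,0,-0.05,0.1]
  ]
}}

```text
clock: 13.5
position: [0.6, 0.0312, 0.1247]
ee_rot: [2.12, 2.318, 0.002]
force: [-5.3, -0.4, 16.2]
width: 0.255
gripper_force: 60.0
```

>>> {"method": "drive_tool", "body": {
  "targets": [
    [0,0,0,0,0,0.025,0.1],
    [0,0,0,0.005,-0.05,0.025,0.1],
    [0,0,0,0.009,-0.1,0.025,0.1],
    [0,0,0,0.014,-0.15,0.025,0.1],
    [0,0,0,0.018,-0.2,0.025,0.1]
  ]
}}

```text
clock: 14.0
position: [0.6012, 0.0255, 0.1249]
ee_rot: [-2.118, -2.32, -0.005]
force: [-0.2, 3.9, 7.5]
width: 0.258
gripper_force: 60.0
```

```bash
python3 - <<'E'
from h import *
o,R=st();print(o['ft_torque'])
E
```

```text
t14.00 tcp [0.6012 0.0255 0.1249] zax [ 0.002  0.002 -1.   ] yang 5.2 F [-0.2  3.9  7.5] w0.258 j7 0.33
[1.21781457 0.22882041 0.01183317]
```

>>> {"method": "drive_tool", "body": {
  "targets": [
    [0,0,0,0.005,-0.05,0.007,0.1],
    [0,0,0,0.009,-0.1,0.007,0.1],
    [0,0,0,0.014,-0.15,0.007,0.1],
    [0,0,0,0.018,-0.2,0.007,0.1],
    [0,0,0,0.023,-0.25,0.007,0.1]
  ]
}}

```text
clock: 14.5
position: [0.602, 0.0148, 0.1249]
ee_rot: [-2.118, -2.32, -0.003]
force: [-0.6, 4.0, 6.4]
width: 0.256
gripper_force: 60.0
```

>>> {"method": "drive_tool", "body": {
  "targets": [
    [0,0,0,0.005,-0.05,0,0.1],
    [0,0,0,0.009,-0.1,0,0.1],
    [0,0,0,0.014,-0.15,0,0.1],
    [0,0,0,0.018,-0.2,0,0.1],
    [0,0,0,0.023,-0.25,0,0.1]
  ]
}}

```text
clock: 15.0
position: [0.6029, 0.0048, 0.1249]
ee_rot: [-2.118, -2.32, -0.003]
force: [0.1, 4.6, 7.1]
width: 0.259
gripper_force: 60.0
```

>>> {"method": "drive_tool", "body": {
  "targets": [
    [0,0,0,0.005,-0.05,0,0.1],
    [0,0,0,0.009,-0.1,0,0.1],
    [0,0,0,0.014,-0.15,0,0.1],
    [0,0,0,0.018,-0.2,0,0.1],
    [0,0,0,0.023,-0.25,0,0.1]
  ]
}}

```text
clock: 15.5
position: [0.6038, -0.0052, 0.125]
ee_rot: [-2.118, -2.32, -0.003]
force: [-0.3, 4.1, 7.1]
width: 0.256
gripper_force: 60.0
```

>>> {"method": "drive_tool", "body": {
  "targets": [
    [0,0,0,0.005,-0.05,0,0.1],
    [0,0,0,0.009,-0.1,0,0.1],
    [0,0,0,0.014,-0.15,0,0.1],
    [0,0,0,0.018,-0.2,0,0.1],
    [0,0,0,0.023,-0.25,0,0.1]
  ]
}}

```text
clock: 16.0
position: [0.6043, -0.0161, 0.1245]
ee_rot: [2.119, 2.319, 0.001]
force: [-0.3, 0.8, -1.0]
width: 0.255
gripper_force: 60.0
```

>>> {"method": "drive_tool", "body": {
  "targets": [
    [0,0,0,0,0,-0.04,0.1],
    [0,0,0,0,0,-0.08,0.1],
    [0,0,0,0,0,-0.08,0.1]
  ]
}}

```text
clock: 16.3
position: [0.6038, -0.0167, 0.1206]
ee_rot: [2.12, 2.319, -0.002]
force: [0.2, 0.4, -1.9]
width: 0.261
gripper_force: 60.0
```

>>> {"method": "drive_tool", "body": {
  "targets": [
    [0,0,0,0,0,-0.12,0.1],
    [0,0,0,0,0,-0.24,0.1],
    [0,0,0,0,0,-0.36,0.1],
    [0,0,0,0,0,-0.48,0.1],
    [0,0,0,0,0,-0.52,0.1]
  ]
}}

```text
clock: 16.8
position: [0.6039, -0.0167, 0.0998]
ee_rot: [2.119, 2.319, -0.001]
force: [-0.9, -3.9, 0.8]
width: 0.256
gripper_force: 60.0
```

>>> {"method": "drive_tool", "body": {
  "targets": [
    [0,0,0,0,0,-0.03,0.1],
    [0,0,0,0,0,-0.03,0.1]
  ]
}}

```text
clock: 17.0
position: [0.604, -0.0166, 0.0991]
ee_rot: [2.119, 2.319, -0.001]
force: [0.6, -4.7, -3.5]
width: 0.26
gripper_force: 60.0
```

>>> {"method": "drive_tool", "body": {
  "targets": [
    [0,0,0,0,0,0,0.1],
    [0,0,0,0,0,0,0.6],
    [0,0,0,0,0,0,0.6],
    [0,0,0,0,0,0,0.6],
    [0,0,0,0,0,0,0.6]
  ]
}}

```text
clock: 17.5
position: [0.6041, -0.0156, 0.0992]
ee_rot: [-2.118, -2.319, -0.001]
force: [-0.0, -0.2, -0.2]
width: 0.554
gripper_force: 0.0
```

>>> {"method": "drive_tool", "body": {
  "targets": [
    [0,0,0,0,0,0.3,0.6],
    [0,0,0,0,0,0.8,0.6],
    [0,0,0,0,0,1.6,0.6],
    [0,0,0,0,0,2.4,0.6],
    [0,0,0,0,0,2.4,0.6]
  ]
}}

```text
clock: 18.0
position: [0.6067, -0.0169, 0.2004]
ee_rot: [2.116, 2.315, 0.009]
force: [0.1, -0.6, -0.1]
width: 0.602
gripper_force: 0.0
```

>>> {"method": "drive_tool", "body": {
  "targets": [
    [0,0,0,0.08,-0.9,0,1],
    [0,0,0,0.16,-1.8,0,1],
    [0,0,0,0.24,-2.7,0,1],
    [0,0,0,0.32,-3.6,0,1],
    [0,0,0,0.4,-4.3,0,1]
  ]
}}

```text
clock: 18.5
position: [0.6196, -0.1908, 0.1956]
ee_rot: [2.121, 2.317, -0.001]
force: [0.1, 0.8, 0.8]
width: 0.975
gripper_force: 0.0
```

```bash
python3 - <<'E'
from h import *
o,R=st();s=shot('scene','s6');b=s['pixels'].astype(int)
def cen(m):
    n,l,stt,c=cv2.connectedComponentsWithStats(m.astype(np.uint8));
    return [(stt[i].tolist(),c[i].round(1).tolist()) for i in range(1,n) if stt[i][4]>15]
org=(b[:,:,0]>90)&(b[:,:,0]>1.6*b[:,:,1])&(b[:,:,1]>1.3*b[:,:,2])&(b[:,:,1]<.5*b[:,:,0]);org[300:]=0
red=(b[:,:,0]>80)&(b[:,:,1]<.35*b[:,:,0])
print(cen(org));print('red',cen(red))
p=np.array([.604,-.0167,.119])
for th,zz in((0,0),(0,.026)):
    ya=np.array([-.0906,.9959,0]);xa=np.array([.9959,.0906,0]);z=np.array([0,0,1])
    c=np.array([p+[0,0,zz]+.012*(i*xa+j*ya)+.02*k*z for i in(-1,1) for j in(-1,1) for k in(-1,1)])
    q=w2px(s,c);print(zz,q.min(0).round(),q.max(0).round())
print('bar pred',w2px(s,[[.6199,-.1894,.153]]).round(1))
E
```

```text
t18.50 tcp [ 0.6196 -0.1908  0.1956] zax [ 0.    -0.001 -1.   ] yang 5.1 F [0.1 0.8 0.8] w0.975 j7 0.63
[]
red []
0 [283. 213.] [303. 241.]
0.026 [283. 205.] [304. 234.]
bar pred [[205.9 278.6]]
```

```bash
python3 - <<'E'
from h import *
s=load('s6');t=shot('top','t6')
c=np.array([.604,-.0167,.139])
def cen(b,m):
    n,l,q,cc=cv2.connectedComponentsWithStats(m.astype(np.uint8))
    return [(q[i].tolist(),cc[i].round(1).tolist()) for i in range(1,n) if q[i][4]>12]
for d in(s,t):
    b=d['pixels'].astype(int);p=w2px(d,[c])[0];print('pred',p.round(1),b[int(p[1])-6:int(p[1])+9:3,int(p[0])].tolist())
    h=cv2.cvtColor(d['pixels'],cv2.COLOR_RGB2HSV);m=(h[:,:,0]<12)&(h[:,:,1]>150)&(h[:,:,2]>70);print(cen(b,m))
    print('bar',w2px(d,[[.6199,-.1894,.153]]).round(1))
E
```

```text
pred [292.8 221.8] [[165, 167, 161], [194, 196, 186], [136, 139, 137], [143, 139, 136], [196, 134, 106]]
[([277, 221, 18, 22, 244], [285.3, 231.1])]
bar [[205.9 278.6]]
pred [276.6 186.2] [[194, 194, 187], [215, 203, 197], [201, 151, 121], [108, 67, 51], [78, 48, 38]]
[([486, 101, 51, 55, 1524], [510.7, 128.4]), ([276, 190, 14, 3, 19], [282.2, 191.4])]
bar [[353.3 177.7]]
```

>>> {"method": "drive_tool", "body": {
  "targets": [
    [0,0,0,0,0.03,-0.5,1],
    [0,0,0,0,0.03,-1,1],
    [0,0,0,0,0.03,-1.5,1],
    [0,0,0,0,0.03,-1.87,1],
    [0,0,0,0,0.03,-1.87,0.1]
  ]
}}

```text
clock: 19.1
position: [0.6189, -0.1858, 0.1184]
ee_rot: [-2.116, -2.317, 0.002]
force: [0.5, -0.0, 0.8]
width: 0.95
gripper_force: 0.0
```

>>> {"method": "drive_tool", "body": {
  "targets": [
    [0,0,0,0,0,0,0.05],
    [0,0,0,0,0,0,0.05],
    [0,0,0,0,0,0,0.05],
    [0,0,0,0,0,0,0.05],
    [0,0,0,0,0,0,0.05]
  ],
  "force": 30
}}

```text
clock: 19.6
position: [0.6203, -0.187, 0.1208]
ee_rot: [2.119, 2.319, 0.001]
force: [0.1, -0.7, -0.2]
width: 0.528
gripper_force: 0.0
```

>>> {"method": "drive_tool", "body": {
  "targets": [
    [0,0,0,0,0,0,0.05],
    [0,0,0,0,0,0,0.05],
    [0,0,0,0,0,0,0.05],
    [0,0,0,0,0,0,0.05],
    [0,0,0,0,0,0,0.05]
  ]
}}

```text
clock: 20.1
position: [0.6213, -0.1868, 0.1205]
ee_rot: [2.117, 2.318, 0.002]
force: [5.2, 1.2, -4.3]
width: 0.153
gripper_force: 30.0
```

>>> {"method": "drive_tool", "body": {
  "targets": [
    [0,0,0,-0.027,0.3,0,0.05],
    [0,0,0,-0.054,0.6,0,0.05],
    [0,0,0,-0.082,0.9,0,0.05],
    [0,0,0,-0.109,1.2,0,0.05],
    [0,0,0,-0.136,1.5,0,0.05]
  ]
}}

```text
clock: 20.6
position: [0.6155, -0.1272, 0.1205]
ee_rot: [2.118, 2.317, 0.0]
force: [4.4, -2.7, -5.2]
width: 0.154
gripper_force: 30.0
```

>>> {"method": "drive_tool", "body": {
  "targets": [
    [0,0,0,-0.009,0.1,0,0.05],
    [0,0,0,-0.018,0.2,0,0.05],
    [0,0,0,-0.027,0.3,0,0.05],
    [0,0,0,-0.027,0.3,0,0.05]
  ]
}}

```text
clock: 21.0
position: [0.6143, -0.1148, 0.1205]
ee_rot: [2.118, 2.319, 0.001]
force: [4.8, 1.0, -3.3]
width: 0.152
gripper_force: 30.0
```

>>> {"method": "drive_tool", "body": {
  "targets": [
    [0,0,0,-0.005,0.05,0,0.05],
    [0,0,0,-0.009,0.1,0,0.05],
    [0,0,0,-0.009,0.1,0,0.05]
  ]
}}

```text
clock: 21.3
position: [0.6139, -0.1113, 0.1205]
ee_rot: [2.118, 2.318, 0.001]
force: [6.2, -0.4, -5.2]
width: 0.146
gripper_force: 30.0
```

>>> {"method": "drive_tool", "body": {
  "targets": [
    [0,0,0,-0.005,0.05,0,0.05],
    [0,0,0,-0.009,0.1,0,0.05],
    [0,0,0,-0.009,0.1,0,0.05]
  ]
}}

```text
clock: 21.6
position: [0.6136, -0.1074, 0.1204]
ee_rot: [2.118, 2.318, 0.001]
force: [5.4, -0.6, -3.6]
width: 0.149
gripper_force: 30.0
```

>>> {"method": "drive_tool", "body": {
  "targets": [
    [0,0,0,-0.003,0.03,0,0.05],
    [0,0,0,-0.005,0.06,0,0.05]
  ]
}}

```text
clock: 21.8
position: [0.6134, -0.1055, 0.1205]
ee_rot: [2.119, 2.317, 0.0]
force: [5.8, -2.2, -5.3]
width: 0.15
gripper_force: 30.0
```

>>> {"method": "drive_tool", "body": {
  "targets": [
    [0,0,0,-0.003,0.03,0,0.05],
    [0,0,0,-0.005,0.06,0,0.05]
  ]
}}

```text
clock: 22.0
position: [0.6132, -0.1031, 0.1205]
ee_rot: [2.119, 2.317, 0.0]
force: [5.7, -1.9, -4.5]
width: 0.148
gripper_force: 30.0
```

```bash
python3 - <<'E'
from h import *
o,R=st()
for n in('scene','top'):
    d=shot(n,'q_'+n)
    h=cv2.cvtColor(d['pixels'],cv2.COLOR_RGB2HSV);m=(h[:,:,0]<12)&(h[:,:,1]>150)&(h[:,:,2]>70)
    k,l,q,cc=cv2.connectedComponentsWithStats(m.astype(np.uint8))
    print(n,[(q[i].tolist(),cc[i].round(1).tolist()) for i in range(1,k) if q[i][4]>8])
    print('head pred',w2px(d,[[.604,-.0167,.139],[.604,-.0167,.119],[.604,-.0167,.099]]).round(1).tolist())
E
```

```text
t22.00 tcp [ 0.6132 -0.1031  0.1205] zax [ 0.002 -0.001 -1.   ] yang 5.1 F [ 5.7 -1.9 -4.5] w0.148 j7 0.55
scene [([288, 212, 18, 24, 258], [297.0, 222.8])]
head pred [[292.8, 221.8], [292.6, 227.1], [292.3, 232.2]]
top [([486, 101, 51, 55, 1519], [510.6, 128.4])]
head pred [[276.6, 186.2], [276.6, 187.7], [276.5, 189.1]]
```

>>> {"method": "drive_tool", "body": {
  "targets": [
    [0,0,0,-0.002,0.02,0,0.05],
    [0,0,0,-0.002,0.02,0,0.05]
  ]
}}

```text
clock: 22.3
position: [0.6131, -0.1025, 0.1205]
ee_rot: [2.119, 2.317, 0.0]
force: [6.1, -2.8, -6.0]
width: 0.15
gripper_force: 30.0
```

```bash
python3 - <<'E'
from h import *
from scipy.optimize import minimize
o,R=st();d=shot('scene','q2')
h=cv2.cvtColor(d['pixels'],cv2.COLOR_RGB2HSV)
ya=np.array([-.0906,.9959,0]);xa=np.array([.9959,.0906,0])
def fit(d):
    h=cv2.cvtColor(d['pixels'],cv2.COLOR_RGB2HSV);m=((h[:,:,0]<12)&(h[:,:,1]>150)&(h[:,:,2]>70)).astype(np.uint8);m[300:]=0
    best=None
    for th in np.arange(-.25,.26,.02):
        for dy in np.arange(-.012,.0121,.002):
            for zz in(0.014,):
                z=np.array([0,0,1])*np.cos(th)+ya*np.sin(th);y=np.cross(z,xa);tip=np.array([.604,-.0167,zz])+dy*ya;g=tip+.105*z
                c=np.array([g+.012*(i*xa+j*y)+.02*k*z for i in(-1,1) for j in(-1,1) for k in(-1,1)])
                M=np.zeros_like(m);cv2.fillConvexPoly(M,cv2.convexHull(w2px(d,c).round().astype(np.int32)),1)
                e=(M!=m).sum()
                if best is None or e<best[0]:best=(e,round(th,2),round(dy,3),m.sum())
    return best
for f in('s6','q_scene','q2'):print(f,fit(load(f)))
E
```

```text
t22.30 tcp [ 0.6131 -0.1025  0.1205] zax [ 0.002 -0.001 -1.   ] yang 5.1 F [ 6.1 -2.8 -6. ] w0.150 j7 0.55
s6 (np.int64(95), np.float64(-0.21), np.float64(0.008), np.uint64(244))
q_scene (np.int64(148), np.float64(-0.03), np.float64(0.012), np.uint64(258))
q2 (np.int64(135), np.float64(-0.01), np.float64(0.012), np.uint64(271))
```

>>> {"method": "drive_tool", "body": {
  "targets": [
    [0,0,0,-0.003,0.03,0,0.05],
    [0,0,0,-0.003,0.03,0,0.05]
  ]
}}

```text
clock: 22.55
position: [0.613, -0.1017, 0.1205]
ee_rot: [2.119, 2.316, -0.0]
force: [6.0, -3.7, -5.9]
width: 0.153
gripper_force: 30.0
```

```bash
cat >> h.py <<'E'
def cent(d):
    h=cv2.cvtColor(d['pixels'],cv2.COLOR_RGB2HSV);m=((h[:,:,0]<12)&(h[:,:,1]>150)&(h[:,:,2]>70)).astype(np.uint8);m[300:]=0
    ys,xs=np.nonzero(m);return xs.mean().round(2),ys.mean().round(2),xs.min(),xs.max(),ys.min(),ys.max(),len(xs)
E
python3 - <<'E'
from h import *
st();shot('scene','q3')
for f in('s6','q_scene','q2','q3'):print(f,cent(load(f)))
E
```

```text
t22.55 tcp [ 0.613  -0.1017  0.1205] zax [ 0.002 -0.002 -1.   ] yang 5.1 F [ 6.  -3.7 -5.9] w0.153 j7 0.55
s6 (np.float64(285.29), np.float64(231.14), np.int64(277), np.int64(294), np.int64(221), np.int64(242), 244)
q_scene (np.float64(296.98), np.float64(222.8), np.int64(288), np.int64(305), np.int64(212), np.int64(235), 258)
q2 (np.float64(297.53), np.float64(222.63), np.int64(288), np.int64(306), np.int64(211), np.int64(235), 271)
q3 (np.float64(297.97), np.float64(222.34), np.int64(289), np.int64(306), np.int64(211), np.int64(234), 280)
```

>>> {"method": "drive_tool", "body": {
  "targets": [
    [0,0,-1.6,0,0,0,0.05],
    [0,0,-3.2,0,0,0,0.05],
    [0,0,-4.8,0,0,0,0.05],
    [0,0,-6.4,0,0,0,0.05],
    [0,0,-8,0,0,0,0.05]
  ]
}}

```text
clock: 23.1
position: [0.6166, -0.1018, 0.1207]
ee_rot: [2.782, 1.444, 0.008]
force: [23.5, -6.5, -21.6]
width: 0.152
gripper_force: 30.0
```

>>> {"method": "drive_tool", "body": {
  "targets": [
    [0,0,-1.6,0,0,0,0.05],
    [0,0,-3.2,0,0,0,0.05],
    [0,0,-4.8,0,0,0,0.05],
    [0,0,-6.4,0,0,0,0.05],
    [0,0,-8,0,0,0,0.05]
  ]
}}

```text
clock: 23.6
position: [0.6187, -0.1033, 0.1208]
ee_rot: [3.106, 0.405, 0.017]
force: [29.7, -15.7, -28.8]
width: 0.149
gripper_force: 30.0
```

```bash
python3 - <<'E'
from h import *
o,R=st();print(o['ft_torque']);print(cent(shot('scene','q4')))
E
```

```text
t23.60 tcp [ 0.6187 -0.1033  0.1208] zax [ 0.012 -0.008 -1.   ] yang -75.1 F [ 29.7 -15.7 -28.8] w0.149 j7 -0.60
[-3.01200136 -6.10742361  0.25139853]
(np.float64(300.7), np.float64(225.3), np.int64(292), np.int64(309), np.int64(216), np.int64(233), 155)
```

>>> {"method": "drive_tool", "body": {
  "targets": [
    [0,0,0,0.04,-0.015,-0.03,0.05],
    [0,0,-0.6,0.08,-0.03,-0.05,0.05],
    [0,0,-1.2,0.09,-0.03,-0.06,0.05],
    [0,0,-1.8,0.09,-0.03,-0.06,0.05],
    [0,0,-1.8,0.09,-0.03,-0.06,0.05]
  ]
}}

```text
clock: 24.15
position: [0.6193, -0.1051, 0.1204]
ee_rot: [3.131, 0.163, 0.012]
force: [10.6, -7.4, 5.8]
width: 0.151
gripper_force: 30.0
```

```bash
python3 - <<'E'
from h import *
o,R=st();print(o['ft_torque'])
d=shot('scene','q5');print(cent(d))
E
```

```text
t24.15 tcp [ 0.6193 -0.1051  0.1204] zax [ 0.008 -0.005 -1.   ] yang -84.0 F [10.6 -7.4  5.8] w0.151 j7 -0.72
[-1.59750909 -1.89869933 -0.06062539]
(np.float64(297.67), np.float64(228.26), np.int64(290), np.int64(304), np.int64(221), np.int64(234), 54)
```

>>> {"method": "drive_tool", "body": {
  "targets": [
    [0,0,0,0.02,0,0.01,0.05],
    [0,0,0,0.02,0,0.01,0.45],
    [0,0,0,0.02,0,0.01,0.45],
    [0,0,0,0.02,0,0.01,0.45],
    [0,0,0,0.02,0,0.01,0.45]
  ]
}}

```text
clock: 24.7
position: [0.6161, -0.101, 0.1181]
ee_rot: [-3.136, -0.169, 0.002]
force: [-0.3, -1.1, 0.2]
width: 0.433
gripper_force: 0.0
```

>>> {"method": "drive_tool", "body": {
  "targets": [
    [0,0,0,0,0,0.2,0.45],
    [0,0,0,0,0,0.6,0.45],
    [0,0,0,0,0,1.2,0.45],
    [0,0,0,0,0,2,0.45],
    [0,0,0,0,0,2.8,0.45]
  ]
}}

```text
clock: 25.2
position: [0.6164, -0.1016, 0.2328]
ee_rot: [3.137, 0.168, 0.0]
force: [0.9, -0.5, -0.8]
width: 0.452
gripper_force: 0.0
```

>>> {"method": "drive_tool", "body": {
  "targets": [
    [0,0,0,-1,0,0.5,0.45],
    [0,0,0,-2,0,0.5,0.45],
    [0,0,0,-3,0,0.5,0.45],
    [0,0,0,-4,0,0.5,0.45],
    [0,0,0,-4.5,0,0.5,0.45]
  ]
}}

```text
clock: 25.7
position: [0.4335, -0.1023, 0.2504]
ee_rot: [-3.135, -0.165, 0.002]
force: [0.3, 0.3, 1.4]
width: 0.45
gripper_force: 0.0
```

```bash
python3 - <<'E'
from h import *
o,R=st();d=shot('scene','q6');t=shot('top','q6t');print(cent(d))
for n,dd in(('s',d),('t',t)):
    h=cv2.cvtColor(dd['pixels'],cv2.COLOR_RGB2HSV)
    for nm,m in(('orange/red',((h[:,:,0]<12)|(h[:,:,0]>172))&(h[:,:,1]>150)&(h[:,:,2]>70)),('green',(h[:,:,0]>60)&(h[:,:,0]<85)&(h[:,:,1]>90)&(h[:,:,2]>30))):
        k,l,q,cc=cv2.connectedComponentsWithStats(m.astype(np.uint8))
        print(n,nm,[(q[i].tolist(),cc[i].round(1).tolist()) for i in range(1,k) if q[i][4]>20])
O=np.array([.6064,-.0436,0]);ya=np.array([-.0906,.9959,0])
for dy in(.027,.032,.037): print(dy,'head s/t upright',w2px(d,[O+dy*ya+[0,0,.119]]).round(1),w2px(t,[O+dy*ya+[0,0,.139]]).round(1))
E
```

```text
t25.70 tcp [ 0.4335 -0.1023  0.2504] zax [-0.001  0.002 -1.   ] yang -84.0 F [0.3 0.3 1.4] w0.450 j7 -1.02
(np.float64(295.78), np.float64(222.74), np.int64(242), np.int64(306), np.int64(211), np.int64(245), 276)
s orange/red [([289, 211, 18, 24, 265], [297.9, 221.9])]
s green [([273, 232, 10, 7, 22], [277.4, 235.0]), ([285, 242, 6, 9, 28], [287.8, 246.0])]
t orange/red [([486, 101, 51, 55, 1545], [510.5, 128.4]), ([312, 172, 9, 20, 132], [315.7, 181.5])]
t green [([304, 173, 20, 31, 248], [312.1, 192.3]), ([282, 175, 21, 28, 466], [292.3, 187.9]), ([278, 193, 7, 14, 46], [279.8, 201.4])]
0.027 head s/t upright [[292.5 227.1]] [[276.6 186.2]]
0.032 head s/t upright [[294.8 225.5]] [[274.4 186.4]]
0.037 head s/t upright [[297.1 223.9]] [[272.2 186.6]]
```

```bash
python3 - <<'E'
from h import *
d=load('q6');t=load('q6t')
h=cv2.cvtColor(d['pixels'],cv2.COLOR_RGB2HSV);m=((h[:,:,0]<12)&(h[:,:,1]>140)&(h[:,:,2]>60)).astype(np.uint8)[205:245,280:315]
O=np.array([.6064,-.0436,0]);ya=np.array([-.0906,.9959,0]);xa=np.array([.9959,.0906,0]);r=[]
for th in np.arange(-.2,.25,.04):
  for dy in np.arange(.02,.056,.003):
    for ox in(-.003,0,.003):
     for zt in(.014,.040):
      z=np.array([0,0,1])*np.cos(th)+ya*np.sin(th);y=np.cross(z,xa);g=O+dy*ya+ox*xa+[0,0,zt]+.105*z
      c=np.array([g+.012*(i*xa+j*y)+.02*k*z for i in(-1,1) for j in(-1,1) for k in(-1,1)])
      M=np.zeros((420,560),np.uint8);cv2.fillConvexPoly(M,cv2.convexHull((w2px(d,c)*16).round().astype(np.int32)),1,8,4)
      r.append(((M[205:245,280:315]!=m).sum(),zt,round(th,2),round(dy,3),ox))
r.sort();print(m.sum());print([tuple(float(v) for v in q) for q in r[:8]]);print([tuple(float(v) for v in q) for q in r if q[1]==.04][:3])
print('front',[((px2w(t,p,.081)-O)@ya).round(4) for p in((278,178),(279,190),(280,200))])
b=d['pixels'].astype(int)
for rr in range(232,250):print(rr,' '.join('%3d,%3d,%3d'%tuple(b[rr,c]) for c in range(284,304)))
E
```

```text
283
[(128.0, 0.014, -0.12, 0.053, 0.0), (128.0, 0.014, -0.08, 0.047, 0.0), (129.0, 0.014, -0.04, 0.044, 0.0), (130.0, 0.014, -0.08, 0.047, -0.003), (131.0, 0.014, -0.04, 0.044, -0.003), (133.0, 0.014, 0.0, 0.041, 0.0), (133.0, 0.014, 0.04, 0.035, 0.0), (136.0, 0.014, -0.16, 0.056, -0.003)]
[(183.0, 0.04, -0.2, 0.053, 0.003), (185.0, 0.04, -0.12, 0.044, 0.003), (187.0, 0.04, -0.16, 0.05, 0.003)]
front [np.float64(0.0204), np.float64(0.0209), np.float64(0.0209)]
232 118, 93, 58 118, 94, 58 120, 99, 71 132,119,105 155,148,142 170,165,163 163,156,152 137,122,116 111, 80, 67 104, 60, 36 103, 58, 31 106, 61, 34 110, 62, 32 117, 65, 33 118, 66, 35 115, 66, 35 106, 61, 35  95, 57, 36  80, 52, 39  68, 50, 44
233 111, 89, 55 118, 93, 58 119, 95, 61 123,103, 78 138,127,114 160,154,149 165,161,158 143,136,133 115, 92, 85 107, 67, 47 105, 61, 35 106, 60, 31 112, 64, 33 115, 64, 34 112, 64, 35 104, 60, 36  84, 50, 31  64, 43, 32  52, 41, 38  46, 43, 42
234  97, 82, 54 111, 89, 55 118, 94, 58 119, 95, 62 125,107, 84 139,129,117 149,143,138 132,128,125 108, 94, 89 102, 71, 57 104, 62, 40 107, 61, 33
[... 3056 characters left out ...]
, 91, 74  63, 99, 81  65,102, 83  64,101, 81  66,102, 82  73, 99, 77  95, 95, 69 126,104, 67 154,122, 73 174,138, 84 168,137, 85 133,122, 84  93,111, 89  97,118,105 134,143,137 162,165,162 173,173,171 165,164,163
248  50, 73, 60  53, 78, 64  59, 90, 73  63, 98, 80  65,101, 83  65,102, 83  66,102, 83  68, 99, 79  84, 96, 73 111, 97, 64 146,116, 70 172,135, 81 177,141, 86 147,129, 85  96,109, 83  78,107, 91 103,122,110 132,140,134 147,149,146 144,143,143
249  49, 70, 59  51, 74, 61  53, 80, 66  59, 91, 74  63, 98, 80  65,101, 82  65,102, 83  66,100, 81  76, 96, 75 104, 96, 66 141,114, 70 171,134, 81 179,142, 86 151,130, 84  98,110, 82  69,103, 84  76,107, 91  96,117,105 118,128,120 138,140,137
```

```bash
python3 - <<'E'
from h import *
O=np.array([.6064,-.0436,0]);ya=np.array([-.0906,.9959,0])
def red(t):
    h=cv2.cvtColor(t['pixels'],cv2.COLOR_RGB2HSV);m=((h[:,:,0]<6)|(h[:,:,0]>172))&(h[:,:,1]>150)&(h[:,:,2]>60);m[:,450:]=0;m[230:]=0
    ys,xs=np.nonzero(m);return (xs.min()+xs.max())/2,(ys.min()+ys.max())/2,len(xs)
for f in('t0','q6t'):
    t=load(f);a=red(t);w=px2w(t,a[:2],.15);print(f,a,w.round(4),'bar local',((w-O)@ya).round(4),'front',((w-O)@ya+.09).round(4))
# orange in top now
t=load('q6t');h=cv2.cvtColor(t['pixels'],cv2.COLOR_RGB2HSV);b=t['pixels']
for r in range(178,204,2):print(r,' '.join('%3d,%3d,%3d'%tuple(b[r,c]) for c in range(264,290,2)))
E
```

```text
t0 (np.float64(353.0), np.float64(177.5), 133) [ 0.6209 -0.1893  0.15  ] bar local -0.1464 front -0.0564
q6t (np.float64(316.0), np.float64(181.5), 132) [ 0.6123 -0.1055  0.15  ] bar local -0.0622 front 0.0278
178 162,161,158 160,162,157 143,145,142 140,141,138 180,181,173 142,146,140  49, 98, 72  55,100, 68 208,151, 59 122, 91, 40  50, 83, 67  27, 59, 42  22, 57, 41
180 199,197,190 193,195,186 192,192,184 192,192,182 200,202,192 166,170,162  50,103, 75  76,105, 69 208,151, 59  89, 85, 43  44, 97, 71  29, 63, 46  29, 63, 46
182 182,171,165 195,166,157 177,134,116 185,123, 88 208,119, 65 163,131,112  72,116, 93 101, 99, 58 199,144, 60  62, 88, 58  42, 95, 67  32, 61, 45  25, 60, 43
184 210,146,108 227,108, 20 227,107, 19 227,109, 18 226,105, 17 139, 61, 16  65, 68, 44 134,120, 60 183,131, 51  59,100, 71  41, 91, 67  32, 63, 47  21, 58, 40
186 193,139,109 228,110, 20 227,108, 14 226,104, 18 225,105, 15 167, 72, 10  75, 44, 19  79, 83, 49 132, 93, 39  54, 95, 69  32, 70, 53  24, 57, 40  29, 63, 47
188 184,156,146 227,107, 16 227,107, 16 226,108, 19 226,107, 20 190, 84, 11  78, 42, 21  5
[... 489 characters left out ...]
 104, 78, 34 115, 83, 35  32, 62, 44  27, 62, 45  24, 58, 41
196 191,191,192 196,193,195 196,192,194 195,191,190 199,196,198 202,197,201 189,185,188  42, 71, 57  59, 64, 36 129, 89, 37  69, 63, 36  27, 62, 44  22, 60, 43
198 197,193,195 197,196,193 198,196,197 202,199,198 201,198,200 203,201,202 192,190,189  46, 71, 61  35, 62, 43 142,101, 38 126, 89, 35  33, 60, 43  30, 63, 47
200 195,192,193 195,192,194 195,193,195 199,197,199 199,196,196 187,184,185 173,173,175  62,110, 86  43, 95, 70 124,108, 57 199,145, 55 137,108, 73  54, 75, 62
202 140,138,139 115,112,114 104,104,102 117,114,115 118,113,115 111,109,109 116,117,115  55,107, 80  44,100, 73  48, 97, 68 143,120, 61 194,139, 50 125,100, 48
```

```bash
python3 -c "
from cell import arm
print(arm.sign_off())"
```

```text
the job is handed in; nothing more can be done
None
```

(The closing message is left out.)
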